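Secure the airbrush-cleaner bottle and open its safety cap

ROBOT

A 6-joint arm with a two-finger parallel gripper is mounted at the origin on the work surface. World frame = base frame: x ahead of the robot, y to its left, z up, the work surface at z = 0. Lengths are in m, angles in rad, forces in N, time in s.
With the tool pointing down it reaches from about 0.35 to 0.775 m from the base axis. Payload 7.3 kg.
Tool frame: the origin (TCP) lies at the very end of the fingers, on their centre line; the grasp point (between the pads) lies 19 mm behind it (bot.hold_point_z is the distance from the TCP to the grasp point, in m); z points along the fingers, y is the direction in which the jaws open and shut (so a half turn about z gives the same grasp; the last joint's range is limited). The gripper opens to 92 mm and grips with 3 to 60 N. Pads are 19 mm wide; open, the fingers measure 130 mm over their backs; the gripper's body (75 mm by 190 mm) begins 47 mm behind the grasp point.
Start: joints at [-1.297, 0.342, 1.524, -0, 1.275, -0.146], TCP at [0.214, -0.479, 0.227] pointing down, gripper open.
Joint ranges: [-2.53, 2.53], [-0.77, 2.02], [0.04, 2.7], [-1, 4.14], [0.28, 2.66], [-3.11, 3.11]. Speed limits (rad/s): [2.57, 2.57, 3.14, 3.14, 3.14, 3.14].

INTERFACE

Orientations are given as a unit quaternion [w, x, y, z].
In Python, from bench import bot gives the robot as it stands. Calls block until the motion is done:
- bot.reach(position, orientation): joint-space move of the TCP to a pose.
- bot.move_straight(position, orientation=None, v=0.15): straight line of the TCP; orientation=None keeps the orientation; v is the mean speed in m/s.
- bot.move_j(angles): joint-space move.
- bot.set_gripper(opening, f_grip=None): finger opening in m; f_grip is the grip in N (None keeps the last); returns when the fingers have stopped.
- bot.pause(seconds).
- bot.inverse_kinematics(position, orientation): joint angles nearest the present ones, or None.
- bot.read_state(): the state.
- bot.capture(name): name is "side" or "top"; returns a dict with "pixels" (400x640x3 uint8, blue, green, red), "range_z" (400x640 float32, m along the optical axis (not along the pixel's ray), 0 where there is no reading), "K" (3x3 intrinsics, pixels), "T" (4x4, takes a point from camera to world coordinates). Camera axes: x right, y down, z forward; pixel columns grow to the right and rows downward; lengths in m; the calibration is good to about 2 mm. A picture is of the moment at which its call begins.
A pose or a line that the arm cannot do raises bot.MotionError and nothing moves.
- bot.hand_in(): hands the job in, once; it reports no verdict.
Trained networks look in the newest picture that a camera, given by its name, has taken for a name from the list of things; names that differ only in an ending like _2 or _b are one class to them, and where a whole thing is asked for, a point or a joint stands for the part that bears it (a point fixed in the world has none). Each returns a list of dicts, best first, with "confidence" (0 to 1); they miss things now and then, are a little off and sometimes report something else, mostly with a low value. They report only what shows in the picture. A call takes as long as a camera call. They do not tell look-alikes from the thing itself.
- bot.find_in(label, camera): "extent" ([centre column, centre row, width, height] in pixels, round what is visible of it).
- bot.outline_of(label, camera): "region" (400x640 bool, what is visible of it) and "extent" ([centre column, centre row, width, height] in pixels, round what is visible of it).
The state is a dict: "t": time; "qpos": joint angles; "dq": joint speeds; "joint_efforts": joint torques, N m; "tcp_pos": TCP position; "tcp_rot": TCP orientation; "wrist_force": force on the tool from outside, world axes, zero at the start; "moment": the same for the moment, N m; "grip_width": finger opening in m.
Only numpy, scipy, OpenCV 4.12 (cv2) and the standard library are available. Lean on these libraries where they do the work, as an engineer would, in place of code of your own. Each camera call takes 0.05 s, during which the arm holds its last target.

TASK

On the miniature-painting bench, turn the tray's steel turnbutton until it lies square across the bottle's black foot, then open the bottle's push-and-turn safety cap: press it down, twist it anticlockwise until it is free, and lift it off. Finish still holding the cap in the gripper, level and at rest, straight above the open neck and about 8 cm clear of it. Leave the bottle seated in the tray under the turnbutton and do not disturb the other things on the bench.

Things in the scene. Friction and masses are not known exactly. Their poses are not given: they have to be found in the camera images.
- tray: Low plywood tray fixed to the bench, holding the bottle's square foot. Origin on the bench surface under the middle of its 103 mm square recess (outside 124 mm square, floor 4 mm thick, rim top at 14 mm), z up. Along its -y side a wing 90 mm long in x, 14 mm high, reaches to y = -126 mm and carries the steel turnbutton.
- button_grip (a point): Point on the turnbutton's vertical pivot axis (tray's y = -90 mm), 46 mm above the bench, in its upright steel thumb fin: 44 mm long, 10 mm thick, 24 to 54 mm above the bench, centred on the pivot; pinch it across its thickness and turn it like a knob. The frame turns with the button: x runs along the fin, towards the free end of the arm below it.
- button (a joint): Turn of the turnbutton, rad, anticlockwise from above: 0 = arm along the tray's +x, off the foot (open); 1.57 = arm along the tray's +y, square across the foot's edge (secured); stop at 1.6. The flat arm is 16 mm wide, 18 to 24 mm above the bench, and reaches 50 mm from the pivot. Friction 0.04 Nm; stays where left.
- bottle: Grey plastic bottle of airbrush cleaner on a black weighted foot 100 x 100 x 12 mm, loose in the tray (1.5 mm play each side, foot parallel to the tray), about 0.55 kg. Origin: centre of the foot's underside, z up. Body 64 mm square up to 72 mm, sloping shoulder to 88 mm, neck 36 mm across with lugs, rim at 114 mm.
- cap: White ribbed safety cap on the bottle, round, 54 mm across, 30 mm high, 45 g; the only cap of this size. Origin: centre of the skirt's lower edge, closed 101 mm above the bottle's origin; z up. It has two lugs inside, on its x axis; closed, x is along the bottle's x with 0.2 rad of play.
- cap_top (a point): Centre of the cap's flat top, 30 mm above the cap's origin. How it works: a spring holds the cap up with 5 N; pressed 4 mm (8 N) to 8 mm (10.5 N, hard stop) down, and kept down, it turns anticlockwise (from above) past a safety tooth. Turned 1.0 to 2.1 rad from closed (best 1.4 to 1.5) it lifts straight off. Unpressed or clockwise it will not turn; a stop ends the turn at 2.2 rad.
- dropper_a: Bystander, leave alone: white 17 ml dropper paint bottle with a purple band, 25 mm across, 75 tall. Origin: centre of its underside.
- dropper_b: Bystander, leave alone: white 17 ml dropper paint bottle with an olive band, 25 mm across, 75 tall. Origin: centre of its underside.
- paint_pot: Bystander, leave alone: small clear paint pot with black lid, 40 mm across, 42 tall. Origin: centre of its underside.
- model_stand: Bystander, leave alone: grey round painting stand 52 mm across with a tan model tank on top, 67 tall in all. Origin: centre of its underside.
- brush: Bystander, leave alone: slim fine-tipped paint brush lying on the bench, 8 mm thick, 170 long. Origin: on the bench under the middle of its length.
- water_cup: Bystander, leave alone: open glass water cup, 68 mm across, 75 tall. Origin: centre of its underside.
- sanding_block: Bystander, leave alone: cork sanding block 70 x 35 x 22 mm. Origin: centre of its underside.
There are look-alikes about, which are no part of the job. What is meant by the tray is not orange, and is the smaller of those in its own colour.

How it is judged:
By the outcome, as a careful person would: the job done as asked, in the order asked, and still so for the second after the job is handed in, while the arm keeps its last pose, push and grip.
It also fails if it takes over 51 s, if anything falls off the work surface, if the arm or the gripper's body presses on something with over 40 N, if the wrist force passes 120 N, or if a joint passes its speed limit or range.

## Working session

There is one attempt and no reset: what is moved stays moved. The work goes in short steps, each a Python script; the robot and the scene stay as the last script left them, time stands still between calls to the robot, and variables do not carry over. Pictures are saved under pics/ and viewed, and the job is handed in when it is done.

```bash
ls; mkdir -p pics; python3 - <<'E'
from bench import bot
import cv2,numpy as np
for n in("side","top"):
    c=bot.capture(n); cv2.imwrite(f"pics/{n}0.png",c["pixels"]); np.savez(f"{n}0.npz",**c); print(n,c["K"].tolist(),np.round(c["T"],3).tolist())
    for l in("tray","bottle","cap","button","water_cup"):
        print(l,[(np.round(d["extent"]).tolist(),round(d["confidence"],2)) for d in bot.find_in(l,n)])
s=bot.read_state();print(s["t"],s["tcp_pos"],s["tcp_rot"],s["grip_width"])
E
```

```text
pics
side [[390.875489864435, 0.0, 322.2640826538525], [0.0, 390.875489864435, 194.3752481545944], [0.0, 0.0, 1.0]] [[-0.984, -0.11, 0.139, 0.388], [-0.177, 0.648, -0.741, 0.687], [-0.009, -0.754, -0.657, 0.695], [0.0, 0.0, 0.0, 1.0]]
tray [([301.0, 196.0, 58.0, 55.0], 0.9), ([394.0, 152.0, 63.0, 57.0], 0.77), ([397.0, 290.0, 73.0, 79.0], 0.74), ([313.0, 143.0, 23.0, 31.0], 0.32)]
bottle [([303.0, 194.0, 45.0, 43.0], 0.74)]
cap []
button [([386.0, 258.0, 41.0, 16.0], 0.91), ([397.0, 132.0, 33.0, 19.0], 0.89), ([314.0, 173.0, 5.0, 10.0], 0.44)]
water_cup [([314.0, 144.0, 23.0, 31.0], 0.57)]
top [[467.80204435361424, 0.0, 316.0487860704239], [0.0, 467.80204435361424, 197.69742114920413], [0.0, 0.0, 1.0]] [[-0.009, -0.984, 0.178, 0.3], [-1.0, 0.012, 0.018, 0.021], [-0.02, -0.177, -0.984, 1.253], [0.0, 0.0, 0.0, 1.0]]
tray [([365.0, 177.0, 67.0, 46.0], 0.95), ([458.0, 260.0, 98.0, 63.0], 0.82), ([269.0, 271.0, 73.0, 59.0], 0.61)]
bottle [([352.0, 176.0, 44.0, 36.0], 0.58)]
cap [([354.0, 166.0, 24.0, 22.0], 0.92)]
button [([488.0, 255.0, 15.0, 41.0], 0.74), ([290.0, 262.0, 12.0, 28.0], 0.68), ([383.0, 171.0, 17.0, 23.0], 0.45)]
water_cup [([439.0, 167.0, 33.0, 28.0], 0.86)]
0.6 [ 0.21400454 -0.47940762  0.2267365 ] [3.55110875e-05 9.78051352e-01 2.08363989e-01 5.03715788e-06] 0.09239445454455275
```

View pics/side0.png

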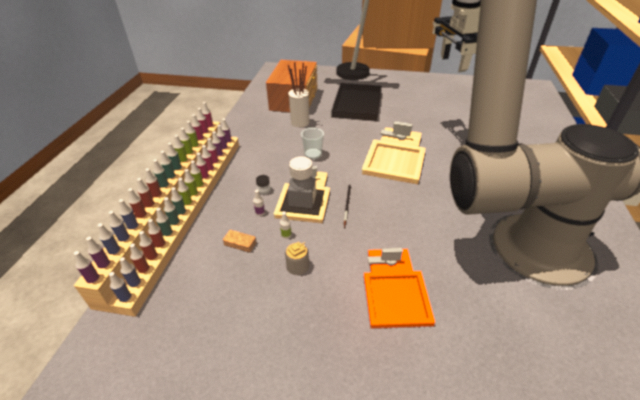

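View pics/top0.png

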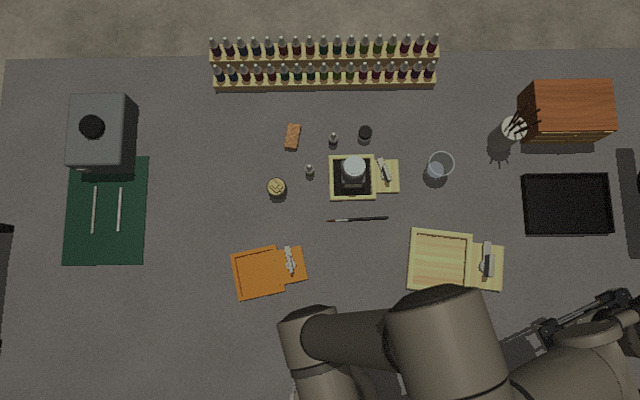

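Tray candidates in the top picture are (365,177), light plywood, small and holding the bottle; (458,260), the same colour but larger and empty; and (269,271), orange. The one at (365,177) fits: it is not orange and is the smaller in its colour. I'll confirm it in a crop.

```bash
python3 - <<'E'
import cv2,numpy as np
a=cv2.imread("pics/top0.png")[140:215,315:415]; b=cv2.imread("pics/side0.png")[145:235,260:360]
a=cv2.resize(a,None,fx=7,fy=7,interpolation=cv2.INTER_CUBIC); cv2.imwrite("pics/topc.png",a)
b=cv2.resize(b,None,fx=6,fy=6,interpolation=cv2.INTER_CUBIC); cv2.imwrite("pics/sidec.png",b)
E
```

```text
(no output)
```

View pics/topc.png

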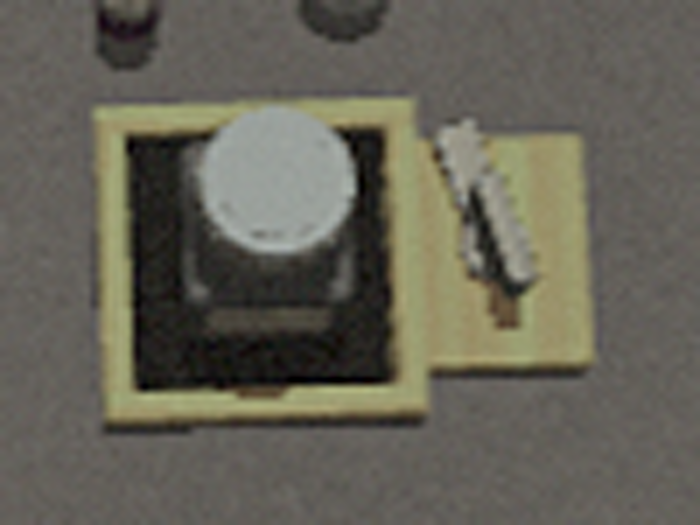

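View pics/sidec.png

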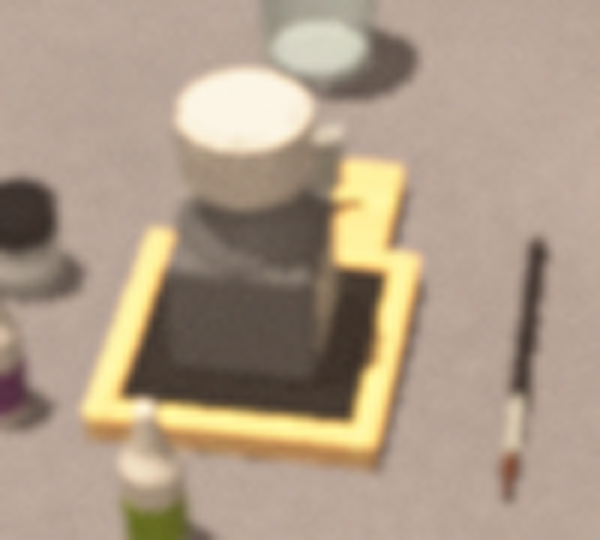

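The crop confirms it: small plywood tray with the black foot, white cap at about (355,166), and the wing with the turnbutton at about (383,171). The arm points up-left, so it is open. Now I'll fit the poses.

```bash
cat > h.py <<'E'
import numpy as np,cv2
from scipy.optimize import minimize
def world(c):
    K,T,z=c["K"],c["T"],c["range_z"]; v,u=np.mgrid[0:400,0:640]
    p=np.stack([(u-K[0,2])/K[0,0]*z,(v-K[1,2])/K[1,1]*z,z],-1)
    return p@T[:3,:3].T+T[:3,3]
def rayz(c,uv,h):
    K,T=c["K"],c["T"]; uv=np.atleast_2d(uv).astype(float)
    d=np.stack([(uv[:,0]-K[0,2])/K[0,0],(uv[:,1]-K[1,2])/K[1,1],np.ones(len(uv))],-1)@T[:3,:3].T
    return (T[:3,3]+d*((h-T[2,3])/d[:,2])[:,None])[:,:2]
def proj(c,P):
    K,T=c["K"],c["T"]; q=(np.atleast_2d(P)-T[:3,3])@T[:3,:3]
    return np.stack([K[0,0]*q[:,0]/q[:,2]+K[0,2],K[1,1]*q[:,1]/q[:,2]+K[1,2]],-1)
E
python3 - <<'E'
from h import *
for n in("top","side"):
    c=dict(np.load(f"{n}0.npz")); W=world(c)
    reg=(W[...,0]>0.25)&(W[...,0]<0.6)&(np.abs(W[...,1])<0.4)
    if n=="top": win=(slice(140,215),slice(315,415))
    else: win=(slice(145,235),slice(260,345))
    print(n,"bench z near:",np.round(np.percentile(W[win][...,2],[5,20,50,80,95,99.5]),4))
    # cap top
    m=np.zeros((400,640),bool); m[win]=True
    m&=(W[...,2]>0.122)&(W[...,2]<0.15)
    P=W[m]; print(" cap pts",len(P),"z med",np.median(P[:,2]))
    t=m&(abs(W[...,2]-0.135)<0.006)
    cn,_=cv2.findContours(t.astype(np.uint8),cv2.RETR_EXTERNAL,cv2.CHAIN_APPROX_NONE); k=max(cn,key=cv2.contourArea)[:,0]
    w=rayz(c,k,0.135); (e0,r)=cv2.minEnclosingCircle(w.astype(np.float32)); 
    v,u=np.nonzero(t); print(" cap centre: mean",W[t][:,:2].mean(0),"enc",e0,r,"ray mean",rayz(c,np.stack([u,v],1),0.135).mean(0))
    # fin
    m=np.zeros((400,640),bool); m[win]=True
    f=m&(W[...,2]>0.045)&(W[...,2]<0.06)
    print(" fin cand",f.sum(), W[f][:,:2].mean(0) if f.any() else None)
    bgr=c["pixels"].astype(int)
    y=m&(bgr[...,2]-bgr[...,0]>35)&(abs(W[...,2]-0.012)<0.01)
    cv2.imwrite(f"pics/m_{n}.png",cv2.resize((y*255).astype(np.uint8)[win],None,fx=7,fy=7,interpolation=0))
    v,u=np.nonzero(y); w=rayz(c,np.stack([u,v],1),0.014).astype(np.float32)
    print(" tray pts",len(w),"minAreaRect",cv2.minAreaRect(w*1000))
E
```

```text
top bench z near: [-0.0034 -0.0009  0.0025  0.0163  0.1324  0.1395]
 cap pts 393 z med 0.13544647600531912
 cap centre: mean [ 0.58042541 -0.05408339] enc (0.5801007747650146, -0.05381963029503822) 0.0279286690056324 ray mean [ 0.5805678  -0.05412275]
 fin cand 103 [ 0.57956238 -0.1151569 ]
 tray pts 1181 minAreaRect ((580.854248046875, -86.0650634765625), (125.0401611328125, 187.1961669921875), 1.1802446842193604)
side bench z near: [-0.0032 -0.0019  0.      0.0328  0.1187  0.695 ]
 cap pts 315 z med 0.13345917604919688
 cap centre: mean [ 0.57864198 -0.04709453] enc (0.5783592462539673, -0.0452602356672287) 0.029824376106262207 ray mean [ 0.57820581 -0.04540072]
 fin cand 245 [ 0.58567322 -0.04332833]
 tray pts 886 minAreaRect ((589.6719970703125, -80.83064270019531), (168.31524658203125, 305.44732666015625), 23.912471771240234)
```

```bash
python3 - <<'E'
import cv2
a=cv2.imread("pics/side0.png")[0:110,400:540]; cv2.imwrite("pics/g1.png",cv2.resize(a,None,fx=5,fy=5,interpolation=cv2.INTER_CUBIC))
a=cv2.imread("pics/top0.png")[270:400,480:640]; cv2.imwrite("pics/g2.png",cv2.resize(a,None,fx=4,fy=4,interpolation=cv2.INTER_CUBIC))
E
```

```text
(no output)
```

View pics/g2.png

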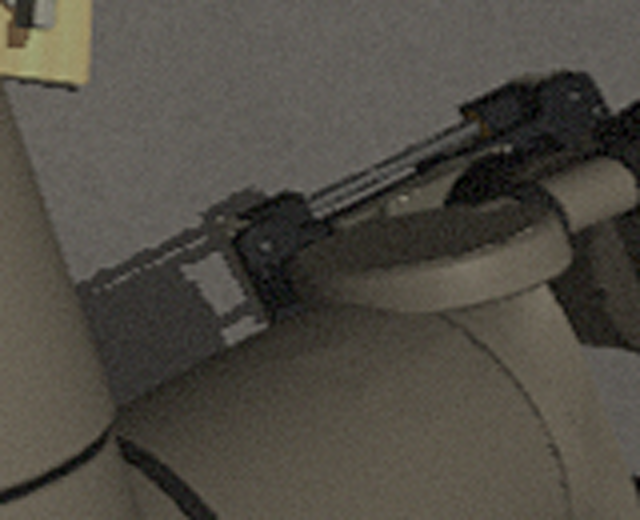

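View pics/g1.png

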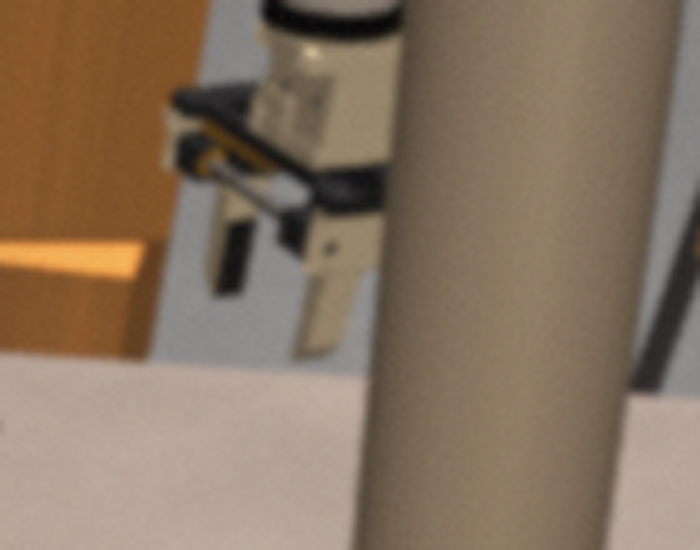

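The gripper's crossbar is long along the jaws, so with the fin at its open angle the body would hit the cap. My plan is to close on the fin at a more advanced yaw so it self-aligns, then twist. First I'll refine the fin angle and check the poses in both views.

```bash
python3 - <<'E'
from h import *
a=np.radians(1.2); R=np.array([[np.cos(a),-np.sin(a)],[np.sin(a),np.cos(a)]])
mid=np.array([0.58085,-0.08607]); tc=mid+R@[0,0.032]; pv=tc+R@[0,-0.09]; print("tray",tc,"pivot",pv)
c=dict(np.load("top0.npz")); W=world(c)
f=(np.hypot(W[...,0]-pv[0],W[...,1]-pv[1])<0.032)&(W[...,2]>0.040)&(W[...,2]<0.065)
P=W[f]; v,u=np.nonzero(f); w=rayz(c,np.stack([u,v],1),0.054)
for Q in(P[:,:2],w):
    q=Q-Q.mean(0); ev,vec=np.linalg.eigh(q.T@q); d=vec[:,1]*np.sign(vec[0,1])
    print("fin n",len(Q),"c",Q.mean(0),"ang world",np.arctan2(d[1],d[0]),"tray",np.arctan2(d[1],d[0])-a, cv2.minAreaRect((Q*1000).astype(np.float32)))
th=float(np.arctan2(d[1],d[0]))
out=np.array([[-62,62],[62,62],[62,-62],[45,-62],[45,-126],[-45,-126],[-45,-62],[-62,-62]])/1000
fin=np.array([[-22,-5],[22,-5],[22,5],[-22,5]])/1000; Rf=np.array([[np.cos(th),-np.sin(th)],[np.sin(th),np.cos(th)]])
t=np.linspace(0,2*np.pi,40); cap=np.array([0.5805,-0.0541])
for n,win,s in(("top",(slice(140,215),slice(315,415)),7),("side",(slice(145,235),slice(260,360)),6)):
    c=dict(np.load(f"{n}0.npz")); im=c["pixels"][win].copy(); im=cv2.resize(im,None,fx=s,fy=s,interpolation=cv2.INTER_CUBIC)
    def dr(xy,z,col):
        p=proj(c,np.c_[xy,np.full(len(xy),z)]); p=(p-[win[1].start,win[0].start]+.5)*s
        cv2.polylines(im,[np.round(p).astype(np.int32)],True,col,1)
    dr(tc+out@R.T,0.014,(0,0,255)); dr(pv+fin@Rf.T,0.054,(255,0,0)); dr(cap+0.027*np.c_[np.cos(t),np.sin(t)],0.135,(0,255,0))
    cv2.imwrite(f"pics/ov_{n}.png",im)
E
```

```text
tray [ 0.58017984 -0.05407702] pivot [ 0.58206466 -0.14405728]
fin n 81 c [ 0.58121812 -0.14415095] ang world 0.3114988363353766 tray 0.2905548853114447 ((582.3435668945312, -144.39564514160156), (43.94783401489258, 11.142197608947754), 17.845849990844727)
fin n 81 c [ 0.58098926 -0.14401285] ang world 0.29214187472567943 tray 0.2711979237017475 ((581.203369140625, -143.7486572265625), (45.51139450073242, 12.364983558654785), 18.056638717651367)
```

View pics/ov_top.png

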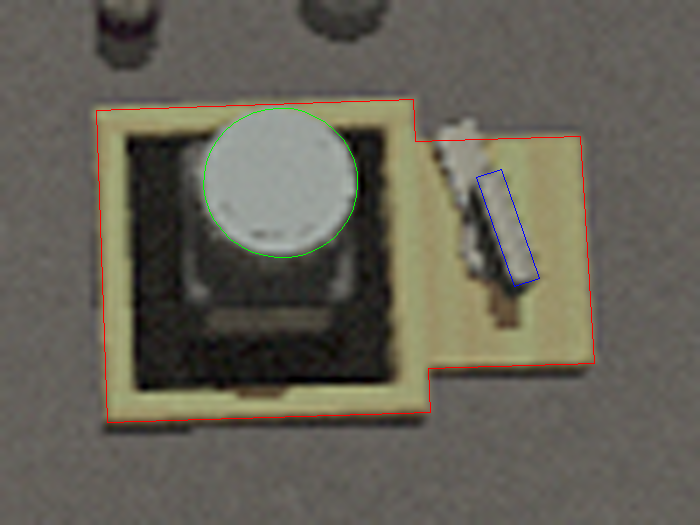

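View pics/ov_side.png

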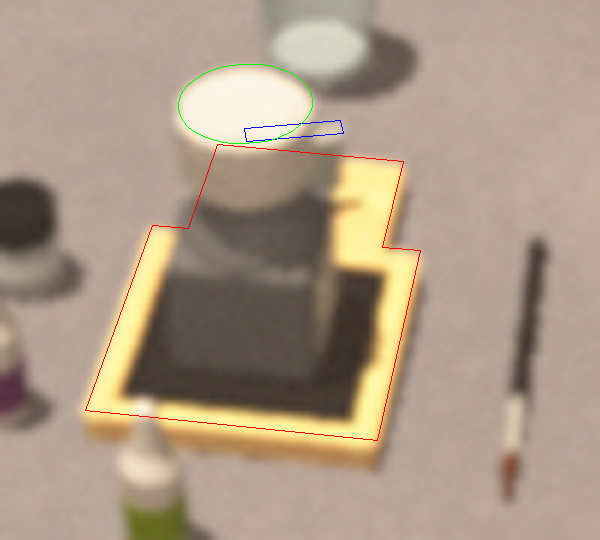

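The overlays agree: tray about 1 px off in the side view, fin and cap matching. The tray centre is (0.580,-0.054) with yaw 1.2°, the pivot is (0.5815,-0.144), and the fin is at about 0.28 rad. Next I'll check IK options for both half turns.

```bash
cat >> h.py <<'E'
from scipy.spatial.transform import Rotation as Ro
A=np.radians(1.2); PV=np.array([0.5815,-0.1440]); CAP=np.array([0.5803,-0.0538])
def q(yaw):  # tool x at world yaw, pointing down
    c,s=np.cos(yaw),np.sin(yaw)
    r=Ro.from_matrix(np.array([[c,s,0],[s,-c,0],[0,0,-1]])).as_quat(); return [r[3],r[0],r[1],r[2]]
def st(bot,tag=""):
    s=bot.read_state(); print(tag,"t",round(s["t"],2),"p",np.round(s["tcp_pos"],4),"F",np.round(s["wrist_force"],1),"M",np.round(s["moment"],2),"w",round(s["grip_width"],4),"j6",round(s["qpos"][5],2)); return s
E
python3 - <<'E'
from bench import bot
from h import *
for k in(0,np.pi):
    for th in(1.15,1.575): 
        j=bot.inverse_kinematics([*PV,0.029],q(A+th+k)); print(k,th,None if j is None else np.round(j,2))
for y in np.arange(-3,3.2,0.75):
    r=[bot.inverse_kinematics([*CAP,0.105],q(A+y+d)) for d in(0,1.5)]; print(round(y,2),[None if j is None else round(j[5],2) for j in r])
E
```

```text
0 1.15 [-0.37  0.69  1.54 -0.    0.92  0.03]
0 1.575 [-0.37  0.69  1.54 -0.    0.92 -0.4 ]
3.141592653589793 1.15 None
3.141592653589793 1.575 [-0.37  0.69  1.54 -0.    0.92  2.75]
-3.0 [np.float64(-1.96), np.float64(2.83)]
-2.25 [np.float64(-2.71), np.float64(2.08)]
-1.5 [np.float64(2.83), np.float64(1.33)]
-0.75 [np.float64(2.08), np.float64(0.58)]
0.0 [np.float64(1.33), np.float64(-0.17)]
0.75 [np.float64(0.58), np.float64(-0.92)]
1.5 [np.float64(-0.17), np.float64(-1.67)]
2.25 [np.float64(-0.92), np.float64(-2.42)]
3.0 [np.float64(-1.67), None]
```

```bash
python3 - <<'E'
from bench import bot
from h import *
o=q(A+1.15)
bot.reach([*PV,0.20],o); st(bot,"above")
bot.set_gripper(0.070,8)
bot.move_straight([*PV,0.030],o,v=0.12); st(bot,"down")
c=bot.capture("side"); cv2.imwrite("pics/s1.png",cv2.resize(c["pixels"][100:280,230:430],None,fx=4,fy=4,interpolation=cv2.INTER_CUBIC)[:600])
bot.set_gripper(0.0,8); st(bot,"closed")
c=bot.capture("side"); cv2.imwrite("pics/s2.png",cv2.resize(c["pixels"][100:240,230:430],None,fx=4,fy=4,interpolation=cv2.INTER_CUBIC)[:600])
E
```

```text
above t 2.41 p [ 0.5812 -0.1451  0.2001] F [-0.4  0.2  1.1] M [-0.   -0.08 -0.05] w 0.0917 j6 0.03
down t 4.57 p [ 0.582  -0.1442  0.0308] F [-0.2  0.2 -0.7] M [-0.02 -0.09 -0.04] w 0.07 j6 0.03
closed t 5.63 p [ 0.5815 -0.1442  0.0299] F [-1.3 -1.  -0.6] M [-0.12  0.14 -0.07] w 0.0102 j6 0.03
```

View pics/s2.png

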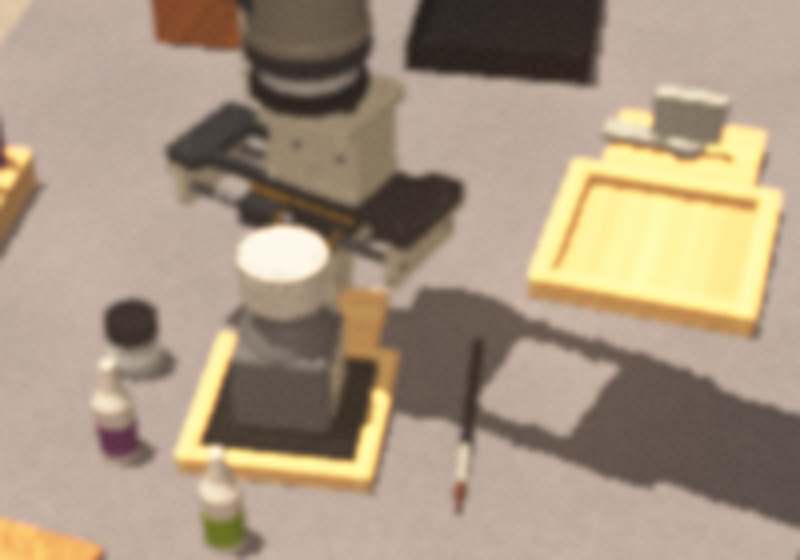

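The gap is 10.2 mm, so the fin is pinched flush (1.15 rad) and the gripper body is clear of the cap. Now I'll twist to square, release, rise and check.

```bash
python3 - <<'E'
from bench import bot
from h import *
bot.set_gripper(0.0,20)
bot.reach([*PV,0.030],q(A+1.37)); bot.reach([*PV,0.030],q(A+1.575)); bot.pause(0.2); s=st(bot,"twisted")
print(np.degrees(np.arctan2(*(Ro.from_quat(np.roll(s["tcp_rot"],-1)).as_matrix()[[1,0],0]))-A))
bot.set_gripper(0.06); st(bot,"open")
bot.move_straight([*PV,0.20],v=0.2)
bot.reach([*CAP,0.22],q(A+0.75)); st(bot,"over cap")
c=bot.capture("side"); cv2.imwrite("pics/s3.png",cv2.resize(c["pixels"][100:240,230:430],None,fx=4,fy=4,interpolation=cv2.INTER_CUBIC)); np.savez("side1.npz",**c)
c=bot.capture("top"); cv2.imwrite("pics/t3.png",cv2.resize(c["pixels"][140:215,315:415],None,fx=7,fy=7,interpolation=cv2.INTER_CUBIC)); np.savez("top1.npz",**c)
E
```

```text
twisted t 6.74 p [ 0.582  -0.1442  0.03  ] F [ 3.9 -2.2 -5.3] M [-0.46 -0.76 -0.07] w 0.01 j6 -0.39
90.067875009631
open t 7.68 p [ 0.5815 -0.144   0.03  ] F [ 0.3 -0.7 -0.2] M [-0.01 -0.12 -0.01] w 0.0603 j6 -0.4
over cap t 9.61 p [ 0.58   -0.054   0.2191] F [0.3 0.4 0.2] M [-0.01 -0.06  0.02] w 0.06 j6 0.57
```

View pics/s3.png

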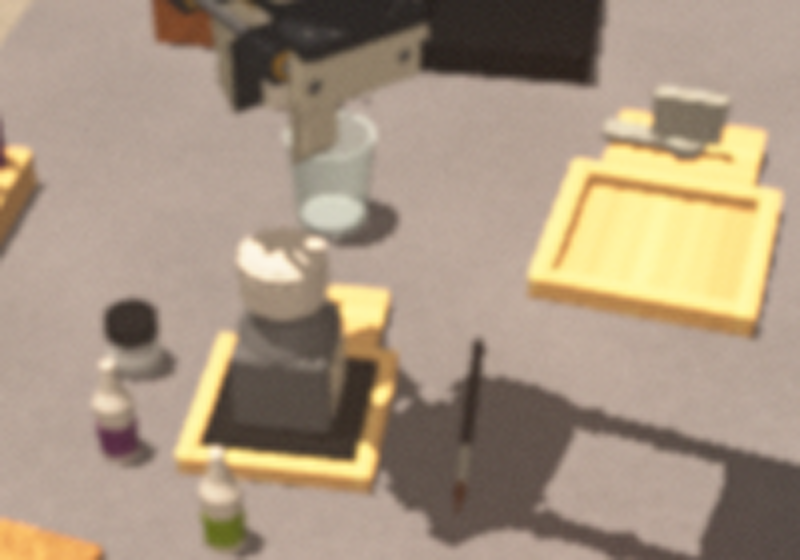

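View pics/t3.png

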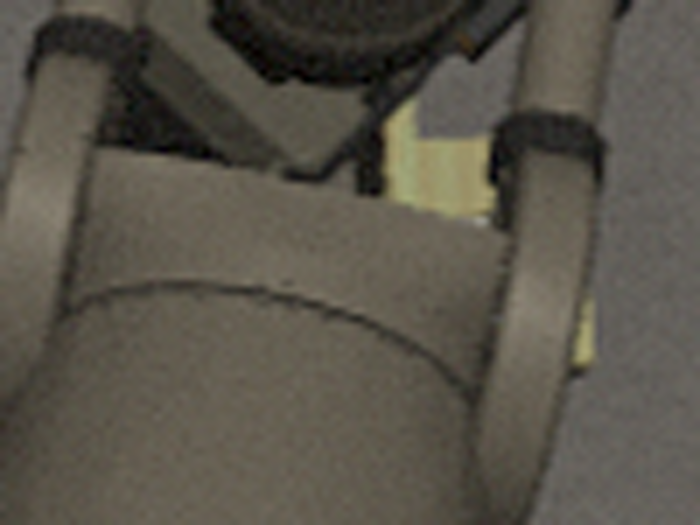

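The side view shows the bottle in place and the bystanders unmoved, but the arm hides the button in the top view. There is time to move aside and look.

```bash
python3 - <<'E'
from bench import bot
from h import *
bot.set_gripper(0.085)
bot.reach([0.40,-0.42,0.25],q(A+0.75)); st(bot)
c=bot.capture("top"); np.savez("top1.npz",**c); W=world(c)
im=cv2.resize(c["pixels"][140:215,315:415],None,fx=7,fy=7,interpolation=cv2.INTER_CUBIC)
a=A;R=np.array([[np.cos(a),-np.sin(a)],[np.sin(a),np.cos(a)]])
f=(np.hypot(W[...,0]-PV[0],W[...,1]-PV[1])<0.032)&(W[...,2]>0.040)&(W[...,2]<0.065)
v,u=np.nonzero(f); Q=rayz(c,np.stack([u,v],1),0.054); w=Q-Q.mean(0); ev,vec=np.linalg.eigh(w.T@w); d=vec[:,1]*np.sign(vec[1,1]); print("fin",len(Q),Q.mean(0),"tray ang",np.arctan2(d[1],d[0])-A)
arm=np.array([[-8,0],[8,0],[8,50],[-8,50]])/1000
p=proj(c,np.c_[PV+arm@R.T,np.full(4,.024)]); cv2.polylines(im,[np.round((p-[315,140]+.5)*7).astype(np.int32)],True,(0,0,255),1)
t=np.zeros((400,640),bool); t[140:215,315:415]=True; t&=abs(W[...,2]-0.135)<0.006; v,u=np.nonzero(t); print("cap",rayz(c,np.stack([u,v],1),0.135).mean(0),np.median(W[t][:,2]))
cv2.imwrite("pics/t4.png",im)
E
```

```text
t 11.86 p [ 0.4007 -0.4192  0.25  ] F [-0.8  0.2  0.2] M [-0.   -0.04  0.04] w 0.0852 j6 -0.14
fin 79 [ 0.58120028 -0.14472159] tray ang 1.611104550144618
cap [ 0.58054122 -0.05406215] 0.13541768895800566
```

View pics/t4.png

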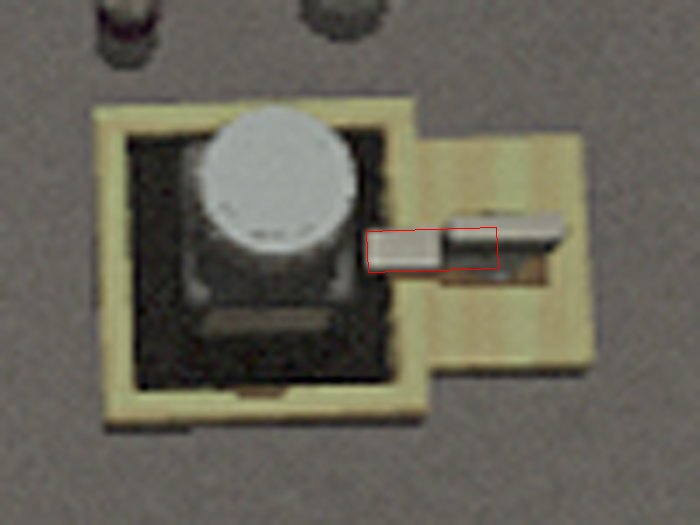

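The arm lies square across the foot, with the outline matching at about (372,175) to (386,175). The cap is unmoved at (0.5805,-0.054). Next: grip the cap and press.

```bash
python3 - <<'E'
from bench import bot
from h import *
C=np.array([0.5804,-0.0539]); o=q(A+0.75)
bot.reach([*C,0.20],o)
bot.move_straight([*C,0.106],o,v=0.12); st(bot,"at cap")
bot.set_gripper(0.045,40); st(bot,"gripped")
c=bot.capture("side"); cv2.imwrite("pics/s5.png",cv2.resize(c["pixels"][100:240,230:430],None,fx=4,fy=4,interpolation=cv2.INTER_CUBIC))
bot.move_straight([*C,0.1005],o,v=0.03); bot.pause(0.2); st(bot,"press5.5")
bot.move_straight([*C,0.0995],o,v=0.03); bot.pause(0.2); st(bot,"press6.5")
E
```

```text
at cap t 14.36 p [ 0.581  -0.0542  0.1068] F [-0.2 -0.2  0.1] M [-0.02 -0.   -0.01] w 0.0852 j6 0.58
gripped t 14.97 p [ 0.5803 -0.0537  0.1062] F [-0.1  0.7  1.9] M [0.17 0.13 0.04] w 0.0537 j6 0.58
press5.5 t 15.55 p [ 0.5807 -0.0539  0.1014] F [-2.   0.9  7.7] M [0.22 0.35 0.02] w 0.0539 j6 0.58
press6.5 t 16.0 p [ 0.5807 -0.0539  0.1005] F [-2.6  1.   8.5] M [0.27 0.39 0.  ] w 0.0536 j6 0.58
```

View pics/s5.png

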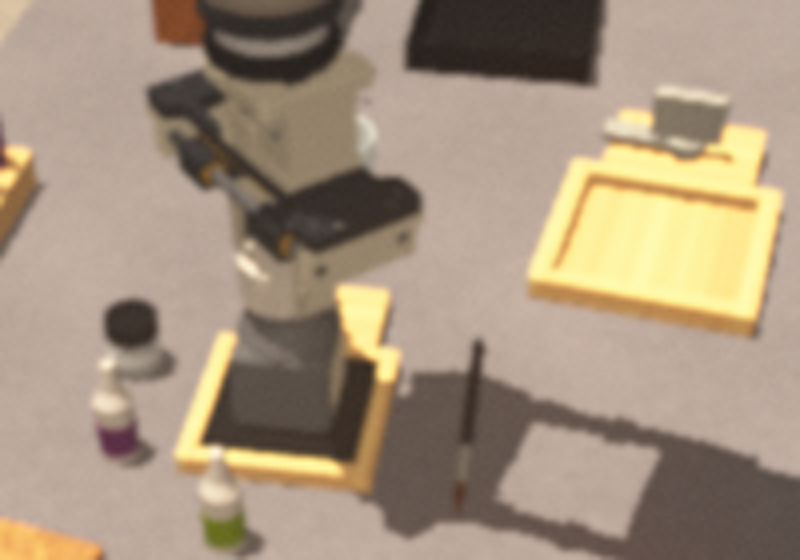

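Firm grip (53.7 mm) and the spring force follows the description. I'll press slightly further to about 6.5 mm, then turn in steps.

```bash
python3 - <<'E'
from bench import bot
from h import *
C=np.array([0.5804,-0.0539]); z=0.098
bot.move_straight([*C,z],q(A+0.75),v=0.03); bot.pause(0.2); st(bot,"press")
for d in(0.25,0.5,0.8):
    bot.reach([*C,z],q(A+0.75+d)); st(bot,f"turn {d}")
E
```

```text
press t 16.45 p [ 0.5808 -0.0539  0.0992] F [-3.2  1.9  9.8] M [0.28 0.47 0.08] w 0.0533 j6 0.58
turn 0.25 t 16.8 p [ 0.5815 -0.0542  0.0994] F [-0.7 -0.1  9.4] M [0.11 0.16 0.05] w 0.0532 j6 0.33
turn 0.5 t 17.15 p [ 0.5816 -0.0542  0.0995] F [-0.7  0.1  8.8] M [0.12 0.09 0.05] w 0.0535 j6 0.08
turn 0.8 t 17.54 p [ 0.5818 -0.0543  0.0996] F [-0.8  0.4  8.8] M [ 0.08 -0.02  0.04] w 0.0534 j6 -0.22
```

```bash
python3 - <<'E'
from bench import bot
from h import *
C=np.array([0.5802,-0.0538]); z=0.0975
for d in(1.15,1.5):
    bot.reach([*C,z],q(A+0.75+d)); st(bot,f"turn {d}")
bot.pause(0.1); c=bot.capture("side"); cv2.imwrite("pics/s6.png",cv2.resize(c["pixels"][100:240,230:430],None,fx=4,fy=4,interpolation=cv2.INTER_CUBIC))
E
```

```text
turn 1.15 t 17.97 p [ 0.5817 -0.0543  0.0991] F [ 0.3 -0.4  9.9] M [ 0.03 -0.02  0.05] w 0.0534 j6 -0.57
turn 1.5 t 18.39 p [ 0.5817 -0.0543  0.0991] F [ 0.5 -0.1  9.5] M [ 0.08 -0.08  0.07] w 0.0534 j6 -0.92
```

View pics/s6.png

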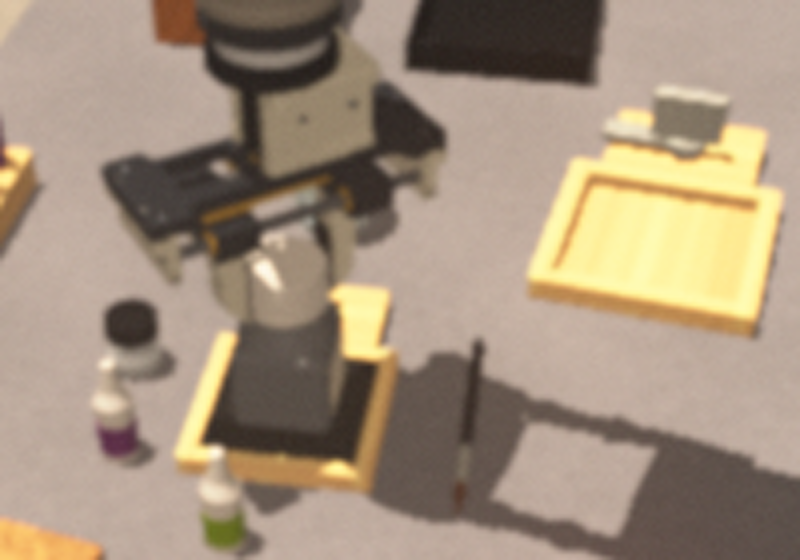

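The bottle is still square and the twist is done. I'll ease up gently, watching for any downward pull.

```bash
python3 - <<'E'
from bench import bot
from h import *
C=np.array([0.5802,-0.0538]); o=q(A+2.25)
for z in(0.103,0.108,0.113,0.119):
    bot.move_straight([*C,z],o,v=0.03); s=st(bot,f"z{z}")
    if s["wrist_force"][2]<-3.5: print("HELD"); break
E
```

```text
z0.103 t 18.88 p [ 0.5817 -0.0542  0.1043] F [ 2.6 -0.5  5.5] M [-0.02 -0.32  0.02] w 0.0539 j6 -0.92
z0.108 t 19.19 p [ 0.5808 -0.054   0.1084] F [ 3.2 -1.3  2.3] M [-0.01 -0.48  0.03] w 0.0539 j6 -0.92
z0.113 t 19.51 p [ 0.5802 -0.0537  0.1128] F [ 2.7  0.4 -0.3] M [ 0.09 -0.54 -0.02] w 0.0535 j6 -0.92
z0.119 t 19.86 p [ 0.5799 -0.0538  0.119 ] F [ 0.4  0.3 -0.1] M [ 0.03 -0.13 -0.01] w 0.0535 j6 -0.92
```

The cap is free with no pull left. Lifting to 8 cm clear (skirt at about 0.198).

```bash
python3 - <<'E'
from bench import bot
from h import *
C=np.array([0.5804,-0.0538])
bot.move_straight([*C,0.199],q(A+2.25),v=0.06); bot.pause(0.4); st(bot,"lifted")
c=bot.capture("side"); np.savez("side2.npz",**c); W=world(c)
im=cv2.resize(c["pixels"][90:230,230:430],None,fx=4,fy=4,interpolation=cv2.INTER_CUBIC)
t=np.linspace(0,2*np.pi,40); ci=np.c_[np.cos(t),np.sin(t)]
for r,z,col in((.018,.118,(0,0,255)),(.027,.198,(0,255,0)),(.027,.228,(255,0,0))):
    p=proj(c,np.c_[C+r*ci,np.full(40,z)]); cv2.polylines(im,[np.round((p-[230,90]+.5)*4).astype(np.int32)],True,col,1)
cv2.imwrite("pics/s7.png",im)
c=bot.capture("top"); cv2.imwrite("pics/t7.png",c["pixels"])
E
```

```text
lifted t 21.74 p [ 0.5804 -0.0538  0.199 ] F [-0.   0.1 -0. ] M [ 0.04 -0.14  0.05] w 0.053 j6 -0.92
```

View pics/s7.png

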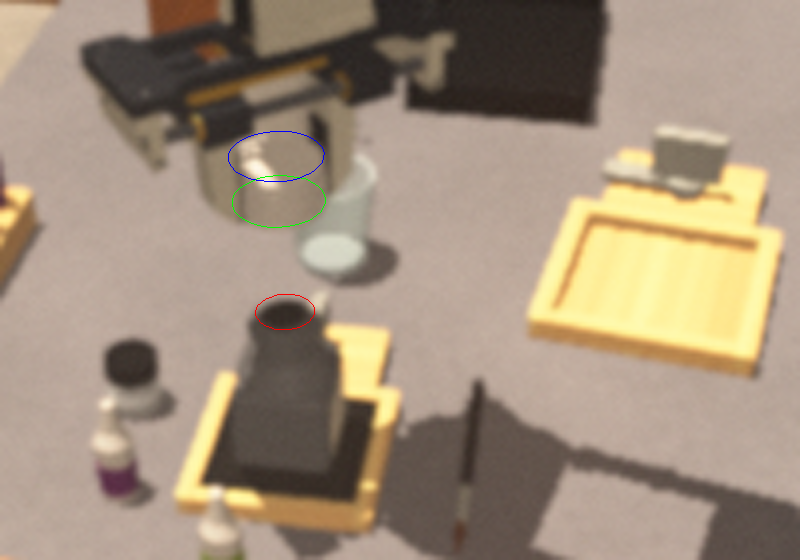

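View pics/t7.png

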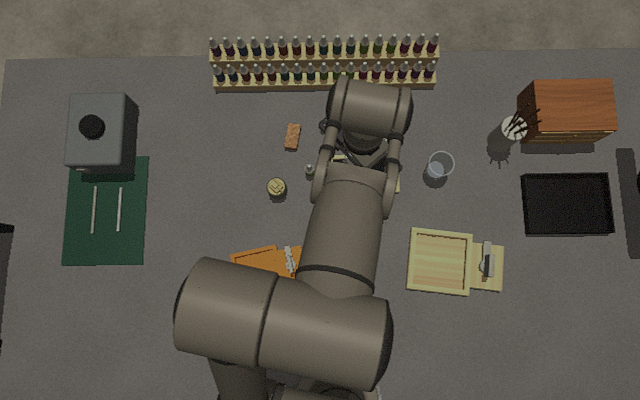

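The cap is held over the open neck with its rim outlines matching, the bottle is seated and square, and the bystanders sit where they were. Handing in.

```bash
python3 - <<'E'
from bench import bot
from h import *
s=st(bot); print(np.abs(s["dq"]).max()); print(bot.hand_in())
E
```

```text
t 21.84 p [ 0.5804 -0.0538  0.199 ] F [-0.8 -0.8 -0.8] M [ 0.06 -0.23  0.  ] w 0.0535 j6 -0.92
0.0013690075444268372
the job is handed in; nothing more can be done
None
```

I secured the bottle with the turnbutton, opened the cap with a push and a 1.5 rad anticlockwise turn, and handed the job in at about 22 s of the 51 s allowed. The arm was still holding the cap, at rest, when I did.

- **Turnbutton:** I pinched its fin at an already advanced angle, because at the open angle the gripper's body would have hit the cap, and then twisted it square. The gripper stood at 90.1° when it let go. The top image with the arm moved aside showed the button's arm square across the foot; the fin measured 1.61 rad, just past the 1.6 stop but within measuring error.
- **Cap:** I pressed it down with 9–10 N and turned it. It came up freely, with no downward pull. I lifted it to 8 cm above the rim, calculated from the gripper height. The side image shows it about level and straight above the neck.
- **Last checks:**
  - The side image shows the bottle seated and square in the tray.
  - The bystanders in view looked unmoved, but I checked this by eye only. One dropper and the pot were hidden in the last top image.
  - The arm mostly hid the turnbutton after the lift. Only the fin's end showed, so I did not re-measure its final angle.

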